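# Fetch the check weight from an interlocked drawer unit

## Robot

A 6-joint arm with a two-finger parallel gripper is mounted at the origin on the work surface. World frame = base frame: x ahead of the robot, y to its left, z up, the work surface at z = 0. Lengths are in m, angles in rad, forces in N, time in s.
With the tool pointing down it reaches from about 0.35 to 0.85 m from the base axis. Payload 8.1 kg.
Tool frame: the origin (TCP) lies between the finger pads; the fingertips stand 17 mm ahead of it and the grasp point (between the pads) lies 2 mm behind it; z points along the fingers, y is the direction in which the jaws open and shut (so a half turn about z gives the same grasp; the last joint's range is limited). The gripper opens to 93 mm and grips with 3 to 60 N. Pads are 15 mm wide; open, the fingers measure 128 mm over their backs; the gripper's body (75 mm by 188 mm) begins 65 mm behind the grasp point.
Start: joints at [-1.282, 0.13, 1.488, -0, 1.523, -0.085], TCP at [0.219, -0.559, 0.236] pointing down, gripper open.
Joint ranges: [-2.96, 2.96], [-0.89, 2.26], [0.02, 2.5], [-1.34, 4.48], [0, 2.73], [-2.66, 2.66]. Speed limits (rad/s): [2.39, 2.39, 2.79, 3.14, 3.14, 3.14].

## Interface

Orientations are given as a unit quaternion [w, x, y, z].
In Python, from plant import env gives the robot as it stands. The module is installed in compiled form; this text tells all that it offers.
- The arm moves only by the tool send_rows, never from a script. Its argument "moves" is a list of rows, each an object with "dp": the shift along the world's x, y, z in m, a list of three; "twist": the turn about the world's z in rad; "jaw": the finger opening in m, from 0 to 0.093. In form: [{"dp": [x, y, z], "twist": twist, "jaw": jaw}, ...]. A call has 1 to 5 rows; each row is the pose to reach, as a shift and turn from the pose commanded when the call began; what a row does not reach only later rows make up. A row lasts 1/12 s, in which the tool goes at most 41.7 mm and 7.16 degrees, less where a joint would pass 70% of its speed; a pose out of reach is approached as far as the arm can. A call with a gripper value outside its range is refused whole. The fingers move at their own pace and stop on an object; the grip force is fixed at half the most. Time passes only in rows, so rows that repeat a pose let the fingers close. It gives the time, the measured TCP pose, the force and the opening at its end, in the units of the state.
- env.sense(): the state, without advancing time (a new reading comes with each control period).
- env.read_camera(name): name is "scene" or "top"; returns a dict with "pixels" (400x640x3 uint8, red, green, blue), "range_z" (400x640 float32, m along the optical axis (not along the pixel's ray), 0 where there is no reading), "vfov" (degrees; the focal length in pixels is half the picture's height over the tangent of half this angle, whatever the lens; pixels are square), "cx", "cy" (the principal point, pixels), "D" ([k1, k2, p1, p2, k3] as OpenCV has them; the pictures are not rectified), "extrinsics" (4x4, takes a point from camera to world coordinates). Camera axes: x right, y down, z forward; pixel columns grow to the right and rows downward; lengths in m; the calibration is good to about 2 mm. A picture is of the moment at which its call begins.
- env.finish_job(): hands the job in, once; it reports no verdict.
The state is a dict: "t": time; "joint_pos": joint angles; "joint_velocities": joint speeds; "effort": joint torques, N m; "ee_pos": TCP position; "tcp_rot": TCP orientation; "ft_force": force on the tool from outside, world axes, zero at the start; "torque": the same for the moment, N m; "gripper_width": finger opening in m.
Only numpy, scipy, OpenCV 4.12 (cv2) and the standard library are available. Lean on these libraries where they do the work, as an engineer would, in place of code of your own. Each camera call takes 0.05 s, during which the arm holds its last target.

## Task

The left drawer of the white drawer unit has been left open, and the unit's anti-tilt interlock lets only one drawer out at a time. Shut it fully, pull the right drawer open, take the largest of the three steel weights standing in it, and set it down gently and upright in the middle of the balance pan. Leave the right drawer open for putting the weight back, the other two weights standing in it, and everything else on the bench where it is.

Things in the scene. Friction and masses are not known exactly. Their poses are not given: they have to be found in the camera images.
- unit: white drawer unit, 360 mm wide (y), 98 mm high, two equal drawers side by side; fixed, on either side of the bench. Origin: on the bench, on its centre line, 120 mm IN FRONT of the shut drawer fronts. x points into the unit, y to its left drawer, z up. Shut fronts at x = 120 mm, carcass x = 135 to 380 mm. Brush cup and organiser fixed on its top behind x = 255 mm, up to 222 mm above the bench
- left_drawer (a joint): opening of the left drawer (centre line at unit y = +90 mm), m: 0 shut, up to 0.17; slides out along the unit's -x. Starts open. About 1.5 N friction; stays where it is left. While it is more than about 3 mm out, the interlock bars the right drawer
- right_drawer (a joint): opening of the right drawer (centre line at unit y = -90 mm), m: 0 shut, up to 0.17; same running. Starts shut and barred; comes free once the left drawer is fully shut
- left_drawer_handle (a point): centre of the left drawer's handle: a level steel bar 11 mm thick, 110 mm long, parallel to the front (along the unit's y axis), its centre line 35 mm in front of the front's face (29 mm clear behind it), 68 mm above the bench, 30 mm below the unit's top; on 8 mm posts 47 mm to either side of the centre. Moves with the drawer
- right_drawer_handle (a point): centre of the right drawer's handle: a level steel bar 11 mm thick, 110 mm long, parallel to the front (along the unit's y axis), its centre line 35 mm in front of the front's face (29 mm clear behind it), 68 mm above the bench, 30 mm below the unit's top; on 8 mm posts 47 mm to either side of the centre. Moves with the drawer
- right_drawer_floor (a point): point on the rubber mat in the right drawer, 100 mm behind the face of its front, on its centre line, 20 mm above the bench; moves with the drawer. Inside the drawer is 134 mm wide and 222 mm long, from 15 to 237 mm behind the front's face; above the mat its side walls rise 43 mm, its front 68 mm
- weight_large: largest of three weights, a steel knob weight of about 0.5 kg: cylinder 38 mm in diameter up to 43 mm high, neck 19 mm, knob 27 mm in diameter from 52 to 62 mm. Origin: centre of its underside, z up. The weights stand in a row front to back in the right drawer, in any order, centred about 38, 77 and 116 mm behind the front's face, up to 16 mm off the drawer's centre line
- weight_medium: same shape, 28 mm in diameter, 47 mm high, about 0.2 kg; stays in the right drawer. Origin: centre of its underside
- weight_small: same shape, 22 mm in diameter, 38 mm high, about 0.1 kg; stays in the right drawer. Origin: centre of its underside
- balance: white top-loading balance, fixed on the bench, 200 mm wide (y), from x = -205 to +110 mm (display and keys at the -x end), 70 mm high. Origin: on the bench straight under the pan's centre, z up
- pan (a point): centre of the top face of the balance's round steel pan, 150 mm in diameter, 85 mm above the bench and 15 mm above the housing; rigid
- forceps: steel forceps, 145 mm long, lying flat; leave alone
- wash_bottle: clear bottle, 56 mm in diameter, 150 mm high; leave alone
- beaker: glass beaker, 70 mm in diameter, 95 mm high; leave alone
- amber_jar: amber jar, 68 mm in diameter, 110 mm high; leave alone
- timer: white bench timer, 85 mm wide, 65 mm high, standing; leave alone

How it is judged:
On the way, in this order (a step that is already met when the one before it is completed fails the run):
1. the left drawer is fully shut (value of joint left_drawer below 0.004 m and value of joint right_drawer below 0.01 m), for 0.2 s.
2. the right drawer is pulled well open, the left one staying shut (value of joint left_drawer below 0.004 m and value of joint right_drawer above 0.06 m), for 0.2 s.
3. the largest weight stands upright on the pan (horizontal distance between weight_large and pan below 0.025 m and z of weight_large in the frame of pan between -0.004 and 0.004 m and angle between weight_large's own z axis and vertical below 0.1 rad and linear speed of weight_large below 0.02 m/s), for 0.2 s.
At the end, for the whole second after the job is handed in: The left drawer is shut to within 4 mm; the right drawer is left at least 60 mm open; the largest weight stands at rest and upright (within 0.1 rad) on the balance pan, its centre within 25 mm of the pan's centre; the other two weights stand upright in the right drawer (all of step 2 and all of step 3 and distance between each of weight_medium, weight_small and right_drawer_floor below 0.1 m and angle between each of weight_medium, weight_small's own z axis and vertical below 0.2 rad); the robot touches nothing.
It fails at once if the weight is let go more than 5 mm above the pan (contact force between weight_large and the fingers below 0.1 N and horizontal distance between weight_large and pan below 0.08 m and z of weight_large in the frame of pan above 0.005 m).
It fails at once if the weight is slammed or pressed hard onto the balance (over 70 N) (contact force between weight_large and balance above 70 N).
It fails at once if another weight is tipped over (angle between any of weight_medium, weight_small's own z axis and vertical above 0.6 rad).
It fails at once if a thing on the bench is moved more than 20 mm (distance of any of forceps, wash_bottle, beaker, amber_jar, timer from where it was at the start of the episode above 0.02 m).
It also fails if it takes over 67 s, if anything falls off the work surface, if the arm or the gripper's body presses on something with over 40 N, if the wrist force passes 120 N, or if a joint passes its speed limit or range.

## Working session

There is one attempt and no reset: what is moved stays moved. The work goes in short steps, Python scripts to look and compute and a tool call to move; the robot and the scene stay as the last step left them, time stands still between calls to the robot, and variables do not carry over. Pictures are saved under pics/ and viewed, and the job is handed in when it is done.

Besides the shell and the picture viewer there is one more tool, called after "Emit:" as name(argument=value, ...) on one line, values as JSON. send_rows: Moves the arm, as the interface text tells. Its arguments: {"type":"object","properties":{"moves":{"type":"array"}},"required":["moves"]}

```bash
mkdir -p pics && cat > h.py <<'E'
import numpy as np, cv2
from plant import env
def cam(n):
    c=env.read_camera(n); h=c["pixels"].shape[0]
    f=h/2/np.tan(np.radians(c["vfov"])/2)
    c["K"]=np.array([[f,0,c["cx"]],[0,f,c["cy"]],[0,0,1.]]); c["Dd"]=np.array(c["D"],float); c["E"]=np.array(c["extrinsics"]); return c
def save(c,n): cv2.imwrite("pics/"+n,c["pixels"][:,:,::-1])
def rays(c,uv):
    p=cv2.undistortPoints(np.array(uv,float).reshape(-1,1,2),c["K"],c["Dd"]).reshape(-1,2)
    return np.c_[p,np.ones(len(p))]
def plane(c,uv,z):
    d=rays(c,uv)@c["E"][:3,:3].T; o=c["E"][:3,3]
    return o+d*((z-o[2])/d[:,2])[:,None]
def depth(c,uv):
    uv=np.array(uv); r=rays(c,uv); z=c["range_z"][uv[:,1].astype(int),uv[:,0].astype(int)]
    return (r*z[:,None])@c["E"][:3,:3].T+c["E"][:3,3]
def cloud(c):
    h,w=c["range_z"].shape; u,v=np.meshgrid(np.arange(w),np.arange(h))
    P=depth(c,np.c_[u.ravel(),v.ravel()]).reshape(h,w,3); P[c["range_z"]==0]=np.nan; return P
def proj(c,P):
    E=np.linalg.inv(c["E"]); r,_=cv2.Rodrigues(E[:3,:3])
    return cv2.projectPoints(np.array(P,float).reshape(-1,1,3),r,E[:3,3],c["K"],c["Dd"])[0].reshape(-1,2)
E
python3 - <<'E'
from h import *
print(env.sense())
for n in("scene","top"):
    c=cam(n); save(c,n+"0.png"); print(n,c["vfov"],c["D"],c["E"].round(3).tolist())
E
```

```text
{'t': 0.0, 'joint_pos': array([-1.28238228e+00,  1.31191543e-01,  1.48926415e+00,  4.93915639e-06,
        1.52298760e+00, -8.53536641e-02]), 'joint_velocities': array([-0.00037231,  0.000397  ,  0.00156052, -0.00023544, -0.0004492 ,
        0.00155071]), 'effort': array([-5.88874673e-05, -5.59834206e+01, -4.91772652e+01,  7.69448443e-02,
        3.51806148e-02, -1.50983560e-04]), 'ee_pos': array([ 0.21897171, -0.55804371,  0.23457758]), 'tcp_rot': array([-9.20801896e-04,  9.82587580e-01,  1.85797718e-01, -9.13323487e-05]), 'ft_force': array([0.3954049 , 0.01086686, 0.35210926]), 'torque': array([ 0.01189978, -0.0350376 , -0.01655807]), 'gripper_width': 0.09299109388453906}
scene 57.53108584580073 [-0.02618501  0.          0.          0.          0.        ] [[0.339, 0.774, -0.535, 1.275], [0.941, -0.277, 0.196, -0.27], [0.004, -0.57, -0.822, 1.188], [0.0, 0.0, 0.0, 1.0]]
top 46.53059075286514 [0.01439996 0.         0.         0.         0.        ] [[0.014, -0.997, 0.081, 0.449], [-1.0, -0.013, 0.004, -0.037], [-0.003, -0.081, -0.997, 1.536], [0.0, 0.0, 0.0, 1.0]]
```

View pics/scene0.png

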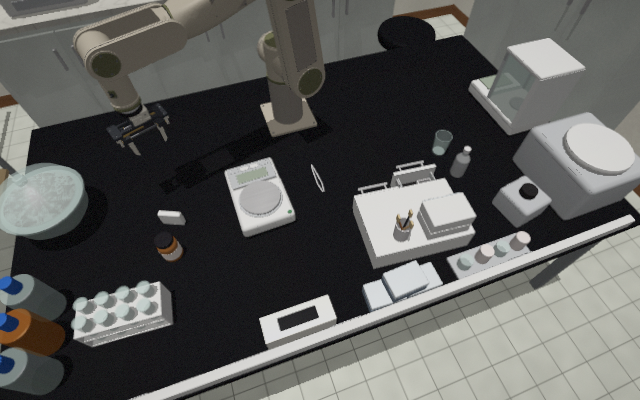

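View pics/top0.png

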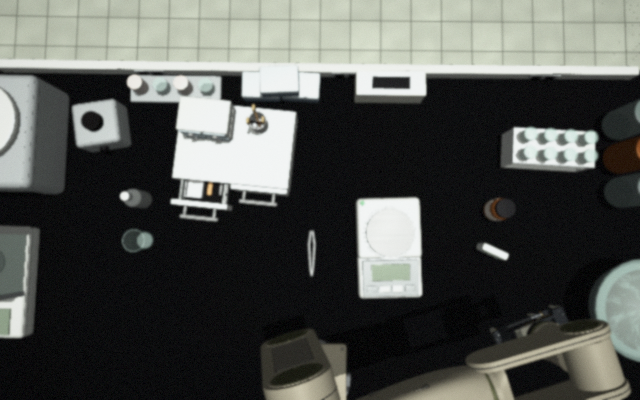

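The scene picture shows the unit at about (415,220) and the balance at about (260,197). In the top view the unit's top spans (173..297, 100..193), the open left drawer's handle is at about (198,217), the right handle at about (258,203), and the pan at about (390,232). The forceps at (312,253), beaker at (137,240) and bottle at (135,198) must be avoided.

```bash
python3 - <<'E'
from h import *
from scipy import ndimage
c=cam("top"); P=cloud(c)
Z=P[...,2]
sub=P[80:240,150:320]
m=(abs(Z-0.098)<0.012); m[:85]=0;m[240:]=0;m[:,:160]=0;m[:,310:]=0
n,l,s,ce=cv2.connectedComponentsWithStats(m.astype(np.uint8))
for i in range(1,n):
    if s[i,4]>30: print("z98",s[i],P[l==i].mean(0).round(4))
i=1+np.argmax(s[1:,4]); 
uv=np.argwhere(l==i)[:,::-1]; 
hull=cv2.convexHull(uv.astype(np.int32))[:,0]
W=plane(c,hull,0.098)[:,:2]; print(W.round(3).tolist()); r=cv2.minAreaRect(W.astype(np.float32)); print(r, cv2.boxPoints(r).round(4))
g=cv2.cvtColor(c["pixels"],cv2.COLOR_RGB2GRAY)
print("median z top",np.nanmedian(Z[l==i]))
# pan circle
m=((abs(Z-0.085)<0.006)); m2=np.zeros_like(m); m2[195:275,350:430]=m[195:275,350:430]
q=P[m2]; print("pan",len(q),q.mean(0), (q.max(0)+q.min(0))/2)
crop=c["pixels"][90:240,150:320,::-1]; cv2.imwrite("pics/topu.png",cv2.resize(crop,None,fx=4.5,fy=4,interpolation=cv2.INTER_CUBIC))
crop=c["pixels"][185:310,340:440,::-1]; cv2.imwrite("pics/topb.png",cv2.resize(crop,None,fx=4.5,fy=4.5,interpolation=cv2.INTER_CUBIC))
s=cam("scene"); crop=s["pixels"][140:275,330:500,::-1]; cv2.imwrite("pics/sceneu.png",cv2.resize(crop,None,fx=4.5,fy=4.4,interpolation=cv2.INTER_CUBIC))
E
```

```text
z98 [260  85  40  10 181] [0.9083 0.1114 0.1032]
z98 [ 172  106  124   88 6881] [0.7039 0.2273 0.0976]
z98 [170 200  27   7  89] [0.549  0.4029 0.0895]
z98 [198 202  30   8  92] [0.5418 0.3167 0.0898]
[[0.814, 0.061], [0.753, 0.066], [0.725, 0.069], [0.614, 0.079], [0.595, 0.082], [0.583, 0.085], [0.582, 0.116], [0.585, 0.153], [0.593, 0.24], [0.625, 0.431], [0.628, 0.44], [0.641, 0.441], [0.666, 0.439], [0.739, 0.432], [0.761, 0.43], [0.774, 0.427], [0.856, 0.251], [0.856, 0.226], [0.842, 0.068], [0.839, 0.062]]
((0.7264149188995361, 0.250995934009552), (0.36318495869636536, 0.26390016078948975), 84.84821319580078) [[0.5787 0.082 ]
 [0.8415 0.0583]
 [0.8741 0.42  ]
 [0.6113 0.4437]]
median z top 0.09771000755193482
pan 1718 [ 0.46439904 -0.23979652  0.08481011] [ 0.46805681 -0.23393805  0.08500392]
```

View pics/topu.png

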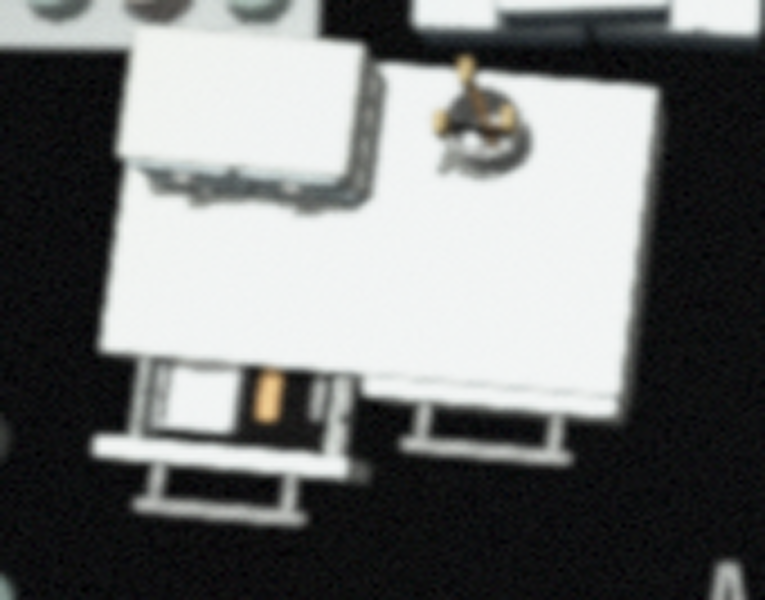

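View pics/topb.png

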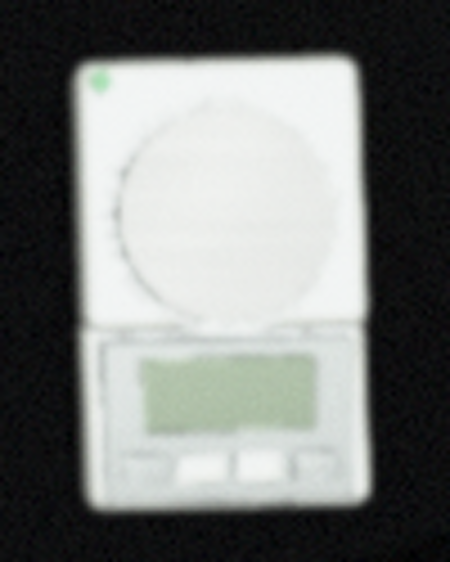

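View pics/sceneu.png

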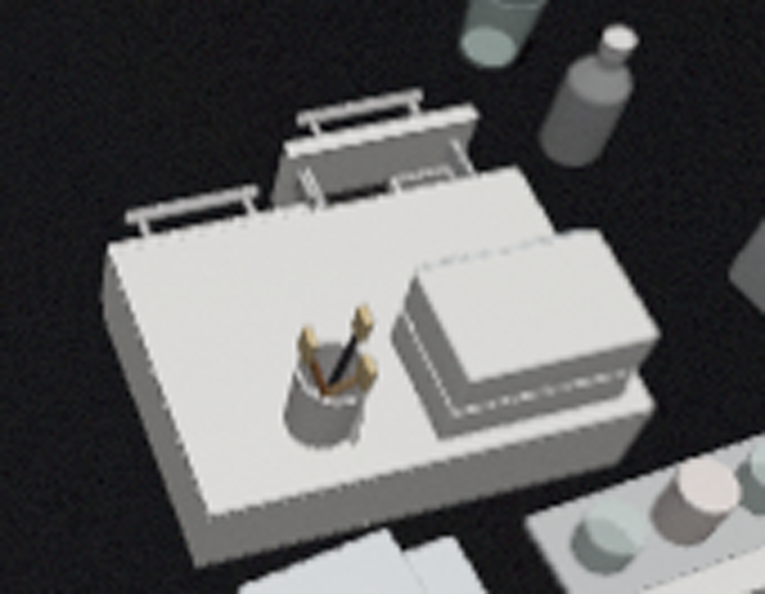

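```bash
python3 - <<'E'
from h import *
c=cam("top")
f=lambda L:[(150+x/4.5,90+y/4) for x,y in L]
H=plane(c,f([(133,505),(305,519),(401,443),(571,459)]),0.071); print(H.round(4))
for a,b in((0,1),(2,3)):
    d=H[a]-H[b]; print("mid",((H[a]+H[b])/2).round(4),"len",np.linalg.norm(d),"yaw",np.degrees(np.arctan2(-d[0],d[1])))
K=plane(c,f([(100,350),(362,373),(658,86),(620,395),(362,373)]),0.098); print(K.round(4))
d=K[2]-K[3]; print("side yaw",np.degrees(np.arctan2(d[1],d[0])))
F=plane(c,f([(92,440),(350,464)]),0.088);print(F.round(4))
s=cam("scene"); g=lambda L:[(330+x/4.5,140+y/4.4) for x,y in L]
H=plane(s,g([(420,95),(300,118),(256,191),(128,216)]),0.070); print("scene",H.round(4))
for a,b in((0,1),(2,3)):
    d=H[a]-H[b]; print("mid",((H[a]+H[b])/2).round(4),"len",np.linalg.norm(d),"yaw",np.degrees(np.arctan2(-d[0],d[1])))
print("objs", depth(c,[(125,240),(130,197),(312,232),(312,275)]).round(3))
# pan: from circle top x 120..335,y 100..325
k=[(340+x/4.5,185+y/4.5) for x,y in [(120,212),(335,212),(228,100),(228,328)]]
q=plane(c,k,0.085);print(q.round(4),q[:2].mean(0),q[2:].mean(0))
k=[(340+x/4.5,185+y/4.5) for x,y in [(75,65),(358,58),(372,498),(90,505)]]
q=plane(c,k,0.07);print("bal",q.round(4))
E
```

```text
[[0.5074 0.4207 0.071 ]
 [0.498  0.3001 0.071 ]
 [0.5589 0.2347 0.071 ]
 [0.5478 0.1151 0.071 ]]
mid [0.5027 0.3604 0.071 ] len 0.12094085228245875 yaw -4.474642851220711
mid [0.5533 0.1749 0.071 ] len 0.1200923979211813 yaw -5.290966016482799
[[0.6266 0.4397 0.098 ]
 [0.611  0.2582 0.098 ]
 [0.8409 0.0577 0.098 ]
 [0.5962 0.0796 0.098 ]
 [0.611  0.2582 0.098 ]]
side yaw -5.09536873350254
[[0.5571 0.4457 0.088 ]
 [0.5407 0.2664 0.088 ]]
scene [[0.5147 0.4209 0.07  ]
 [0.5032 0.3076 0.07  ]
 [0.5649 0.2357 0.07  ]
 [0.553  0.1224 0.07  ]]
mid [0.509  0.3643 0.07  ] len 0.11389375755907354 yaw -5.801175884821494
mid [0.559 0.179 0.07 ] len 0.1139602589829753 yaw -5.982760640084297
objs [[0.431 0.584 0.081]
 [0.561 0.552 0.135]
 [0.464 0.005 0.004]
 [0.325 0.002 0.013]]
[[ 0.4653 -0.1674  0.085 ]
 [ 0.4674 -0.3157  0.085 ]
 [ 0.5439 -0.2418  0.085 ]
 [ 0.3868 -0.2421  0.085 ]] [ 0.46634559 -0.24157055  0.085     ] [ 0.46532635 -0.24194461  0.085     ]
bal [[ 0.568  -0.1366  0.07  ]
 [ 0.5756 -0.335   0.07  ]
 [ 0.2712 -0.3435  0.07  ]
 [ 0.2636 -0.1492  0.07  ]]
```

Emit:
send_rows(moves=[{"dp": [0.02, 0.035, 0], "twist": 0.12, "jaw": 0.024}, {"dp": [0.04, 0.07, 0], "twist": 0.24, "jaw": 0.024}, {"dp": [0.06, 0.105, 0], "twist": 0.36, "jaw": 0.024}, {"dp": [0.08, 0.14, 0], "twist": 0.48, "jaw": 0.024}, {"dp": [0.1, 0.175, 0], "twist": 0.6, "jaw": 0.024}])

```text
t: 0.72
ee_pos: [0.3196, -0.3819, 0.2356]
tcp_rot: [0.0, 0.883, 0.47, 0.0]
ft_force: [1.1, 0.3, 1.2]
gripper_width: 0.064
```

Emit:
send_rows(moves=[{"dp": [0.017, 0.037, 0], "twist": 0.1, "jaw": 0.024}, {"dp": [0.034, 0.074, 0], "twist": 0.2, "jaw": 0.024}, {"dp": [0.051, 0.111, 0], "twist": 0.3, "jaw": 0.024}, {"dp": [0.068, 0.148, 0], "twist": 0.4, "jaw": 0.024}, {"dp": [0.085, 0.185, 0], "twist": 0.5, "jaw": 0.024}])

```text
t: 1.13
ee_pos: [0.4045, -0.1967, 0.2359]
tcp_rot: [0.0, 0.739, 0.674, 0.0]
ft_force: [1.1, -0.0, 0.3]
gripper_width: 0.0309
```

Emit:
send_rows(moves=[{"dp": [0.01, 0.039, 0], "twist": 0, "jaw": 0.024}, {"dp": [0.02, 0.078, 0], "twist": 0, "jaw": 0.024}, {"dp": [0.03, 0.117, 0], "twist": 0, "jaw": 0.024}, {"dp": [0.04, 0.156, 0], "twist": 0, "jaw": 0.024}, {"dp": [0.05, 0.195, 0], "twist": 0, "jaw": 0.024}])

```text
t: 1.55
ee_pos: [0.4542, -0.0015, 0.2359]
tcp_rot: [0.0, 0.741, 0.672, 0.0]
ft_force: [0.6, -1.0, 0.2]
gripper_width: 0.0242
```

Emit:
send_rows(moves=[{"dp": [0.01, 0.039, 0], "twist": 0, "jaw": 0.024}, {"dp": [0.02, 0.078, 0], "twist": 0, "jaw": 0.024}, {"dp": [0.03, 0.117, 0], "twist": 0, "jaw": 0.024}, {"dp": [0.04, 0.156, 0], "twist": 0, "jaw": 0.024}, {"dp": [0.05, 0.195, 0], "twist": 0, "jaw": 0.024}])

```text
t: 1.97
ee_pos: [0.5042, 0.1936, 0.2357]
tcp_rot: [0.0, 0.74, 0.672, 0.0]
ft_force: [0.2, -1.0, 0.9]
gripper_width: 0.0238
```

Emit:
send_rows(moves=[{"dp": [0, 0.04, 0], "twist": 0.005, "jaw": 0.024}, {"dp": [0, 0.08, -0.01], "twist": 0.005, "jaw": 0.024}, {"dp": [0.001, 0.118, -0.025], "twist": 0.005, "jaw": 0.024}, {"dp": [0.002, 0.15, -0.05], "twist": 0.005, "jaw": 0.024}, {"dp": [0.002, 0.167, -0.08], "twist": 0.005, "jaw": 0.024}])

```text
t: 2.38
ee_pos: [0.5067, 0.3629, 0.1568]
tcp_rot: [0.0, 0.738, 0.675, 0.002]
ft_force: [0.0, 0.4, 0.9]
gripper_width: 0.024
```

Emit:
send_rows(moves=[{"dp": [0, 0, -0.02], "twist": 0, "jaw": 0.024}, {"dp": [0, 0, -0.05], "twist": 0, "jaw": 0.024}, {"dp": [0, 0, -0.05], "twist": 0, "jaw": 0.024}])

```text
t: 2.63
ee_pos: [0.5021, 0.3568, 0.0985]
tcp_rot: [-0.001, 0.739, 0.674, -0.005]
ft_force: [-1.4, -1.3, -1.5]
gripper_width: 0.0242
```

```bash
python3 - <<'E'
from h import *
s=cam("scene"); crop=s["pixels"][110:245,330:500,::-1]; cv2.imwrite("pics/s1.png",cv2.resize(crop,None,fx=4.5,fy=4.4,interpolation=cv2.INTER_CUBIC))
c=cam("top"); crop=c["pixels"][150:260,150:290,::-1]; cv2.imwrite("pics/t1.png",cv2.resize(crop,None,fx=5,fy=5,interpolation=cv2.INTER_CUBIC))
print(env.sense()["ee_pos"],env.sense()["ft_force"])
E
```

```text
[0.50503766 0.3578178  0.10459863] [-0.27509554  0.30498933  0.30886261]
```

View pics/s1.png

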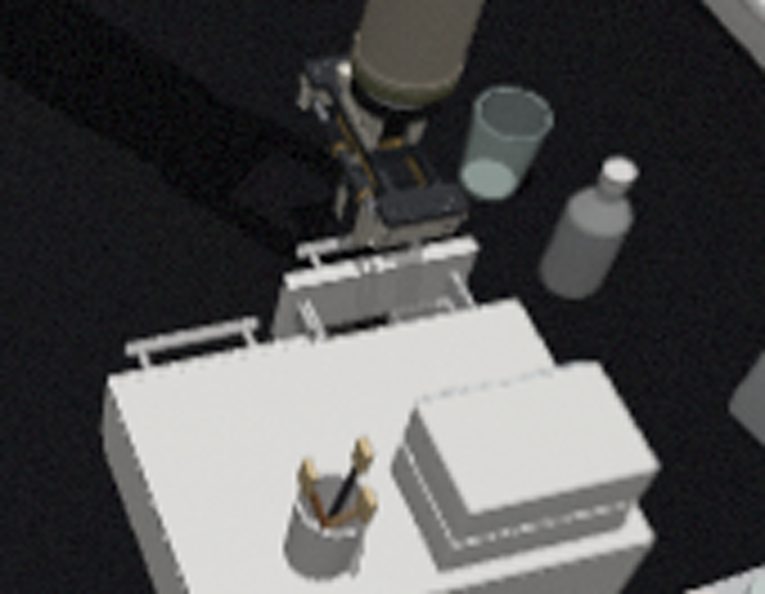

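View pics/t1.png

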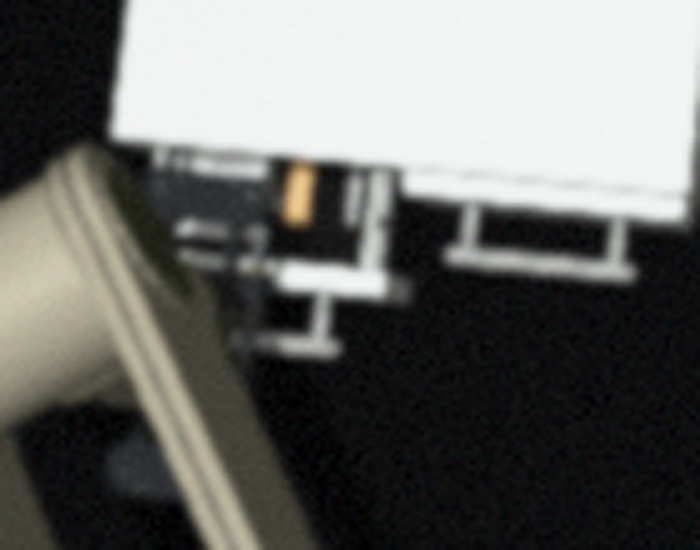

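The pictures show the gripper over the left handle (scene crop around (400,250)) with its jaw axis square to the drawer front. I'll descend in small steps and watch the force.

Emit:
send_rows(moves=[{"dp": [0, 0.002, -0.01], "twist": 0, "jaw": 0.024}, {"dp": [0, 0.002, -0.018], "twist": 0, "jaw": 0.024}, {"dp": [0, 0.002, -0.024], "twist": 0, "jaw": 0.024}, {"dp": [0, 0.002, -0.024], "twist": 0, "jaw": 0.024}])

```text
t: 3.07
ee_pos: [0.5057, 0.36, 0.0807]
tcp_rot: [-0.0, 0.739, 0.674, -0.001]
ft_force: [0.3, -0.0, -0.6]
gripper_width: 0.0243
```

Emit:
send_rows(moves=[{"dp": [0, 0, -0.008], "twist": 0, "jaw": 0.024}, {"dp": [0, 0, -0.016], "twist": 0, "jaw": 0.024}, {"dp": [0, 0, -0.016], "twist": 0, "jaw": 0.0}, {"dp": [0, 0, -0.016], "twist": 0, "jaw": 0.0}, {"dp": [0, 0, -0.016], "twist": 0, "jaw": 0.0}])

```text
t: 3.48
ee_pos: [0.506, 0.3603, 0.0654]
tcp_rot: [-0.0, 0.739, 0.674, -0.0]
ft_force: [1.7, 0.3, -5.7]
gripper_width: 0.01
```

Emit:
send_rows(moves=[{"dp": [0, 0, 0], "twist": 0, "jaw": 0.0}, {"dp": [0.013, -0.0012, 0], "twist": 0, "jaw": 0.0}, {"dp": [0.026, -0.0024, 0], "twist": 0, "jaw": 0.0}, {"dp": [0.04, -0.0036, 0], "twist": 0, "jaw": 0.0}, {"dp": [0.052, -0.0048, 0], "twist": 0, "jaw": 0.0}])

```text
t: 3.9
ee_pos: [0.5581, 0.3556, 0.0653]
tcp_rot: [-0.0, 0.739, 0.674, -0.001]
ft_force: [-2.5, 0.4, -1.6]
gripper_width: 0.0101
```

Emit:
send_rows(moves=[{"dp": [0.005, -0.0005, 0], "twist": 0, "jaw": 0.0}, {"dp": [0.009, -0.0008, 0], "twist": 0, "jaw": 0.0}, {"dp": [0.011, -0.001, 0], "twist": 0, "jaw": 0.0}, {"dp": [0.012, -0.001, 0], "twist": 0, "jaw": 0.0}])

```text
t: 4.23
ee_pos: [0.5697, 0.3546, 0.0654]
tcp_rot: [-0.0, 0.739, 0.674, -0.0]
ft_force: [-1.0, -1.0, -2.6]
gripper_width: 0.0097
```

Emit:
send_rows(moves=[{"dp": [0.003, -0.0003, 0], "twist": 0, "jaw": 0.0}, {"dp": [0.005, -0.0005, 0], "twist": 0, "jaw": 0.0}, {"dp": [0.006, -0.0005, 0], "twist": 0, "jaw": 0.0}, {"dp": [0.006, -0.0005, 0], "twist": 0, "jaw": 0.0}])

```text
t: 4.57
ee_pos: [0.5726, 0.3543, 0.0653]
tcp_rot: [-0.002, 0.739, 0.674, -0.003]
ft_force: [-16.2, -1.2, 6.6]
gripper_width: 0.01
```

Emit:
send_rows(moves=[{"dp": [-0.003, 0, 0], "twist": 0, "jaw": 0.024}, {"dp": [-0.003, 0, 0], "twist": 0, "jaw": 0.024}, {"dp": [-0.003, 0, 0.02], "twist": 0, "jaw": 0.024}, {"dp": [-0.003, 0, 0.05], "twist": 0, "jaw": 0.024}, {"dp": [-0.003, 0, 0.07], "twist": 0, "jaw": 0.024}])

```text
t: 4.98
ee_pos: [0.5741, 0.3544, 0.1384]
tcp_rot: [0.001, 0.739, 0.674, 0.001]
ft_force: [0.1, 0.3, 1.0]
gripper_width: 0.0243
```

Emit:
send_rows(moves=[{"dp": [-0.003, -0.03, 0], "twist": 0, "jaw": 0.024}, {"dp": [-0.007, -0.07, 0], "twist": 0, "jaw": 0.024}, {"dp": [-0.011, -0.11, 0], "twist": 0, "jaw": 0.024}, {"dp": [-0.015, -0.15, 0], "twist": 0, "jaw": 0.024}, {"dp": [-0.0165, -0.177, 0], "twist": 0, "jaw": 0.024}])

```text
t: 5.4
ee_pos: [0.5569, 0.1741, 0.1366]
tcp_rot: [0.001, 0.739, 0.674, 0.001]
ft_force: [0.6, -0.5, -0.2]
gripper_width: 0.0245
```

```bash
python3 - <<'E'
from h import *
s=cam("scene"); crop=s["pixels"][110:245,330:500,::-1]; cv2.imwrite("pics/s2.png",cv2.resize(crop,None,fx=4.5,fy=4.4,interpolation=cv2.INTER_CUBIC))
c=cam("top"); crop=c["pixels"][130:240,150:290,::-1]; cv2.imwrite("pics/t2.png",cv2.resize(crop,None,fx=5,fy=5,interpolation=cv2.INTER_CUBIC))
print(env.sense()["ee_pos"],env.sense()["ft_force"])
E
```

```text
[0.55746764 0.17310631 0.13666367] [0.60868442 0.09289724 0.44199151]
```

View pics/s2.png

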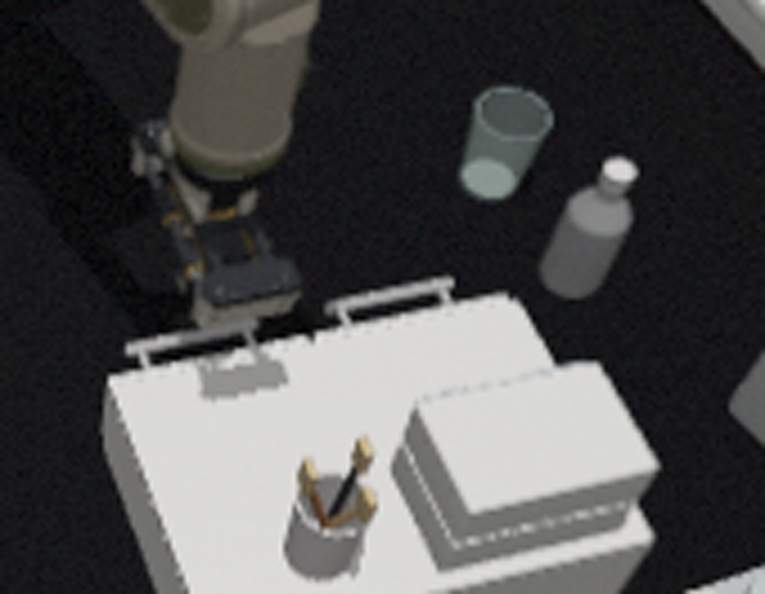

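View pics/t2.png

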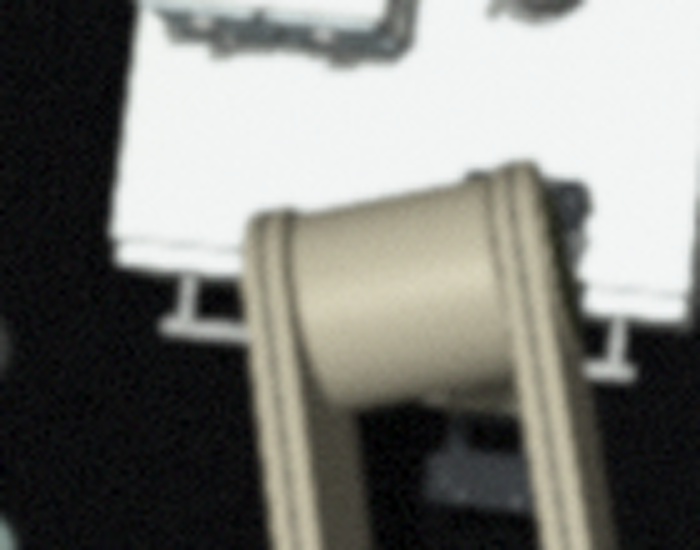

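The left drawer now looks flush in both views: in the top crop its front at (180,250) lines up with the right one. The gripper is above the right handle.

Emit:
send_rows(moves=[{"dp": [-0.0005, 0, -0.02], "twist": 0, "jaw": 0.024}, {"dp": [-0.0005, 0, -0.035], "twist": 0, "jaw": 0.024}, {"dp": [-0.001, 0, -0.045], "twist": 0, "jaw": 0.024}, {"dp": [-0.001, 0, -0.05], "twist": 0, "jaw": 0.024}, {"dp": [-0.001, 0, -0.055], "twist": 0, "jaw": 0.024}])

```text
t: 5.92
ee_pos: [0.5558, 0.1776, 0.0805]
tcp_rot: [0.0, 0.739, 0.674, 0.0]
ft_force: [1.0, 0.5, -0.3]
gripper_width: 0.0239
```

Emit:
send_rows(moves=[{"dp": [0, 0, -0.008], "twist": 0, "jaw": 0.024}, {"dp": [0, 0, -0.016], "twist": 0, "jaw": 0.024}, {"dp": [0, 0, -0.016], "twist": 0, "jaw": 0.0}, {"dp": [0, 0, -0.016], "twist": 0, "jaw": 0.0}, {"dp": [0, 0, -0.016], "twist": 0, "jaw": 0.0}])

```text
t: 6.33
ee_pos: [0.5558, 0.1772, 0.0648]
tcp_rot: [0.0, 0.739, 0.674, 0.0]
ft_force: [2.2, 1.2, -5.9]
gripper_width: 0.0104
```

Emit:
send_rows(moves=[{"dp": [-0.004, 0.0004, 0], "twist": 0, "jaw": 0.0}, {"dp": [-0.012, 0.0011, 0], "twist": 0, "jaw": 0.0}, {"dp": [-0.024, 0.0022, 0], "twist": 0, "jaw": 0.0}, {"dp": [-0.037, 0.0034, 0], "twist": 0, "jaw": 0.0}, {"dp": [-0.05, 0.0045, 0], "twist": 0, "jaw": 0.0}])

```text
t: 6.75
ee_pos: [0.5053, 0.1817, 0.0647]
tcp_rot: [0.0, 0.739, 0.674, 0.0]
ft_force: [3.3, 0.5, -4.5]
gripper_width: 0.0102
```

Emit:
send_rows(moves=[{"dp": [-0.013, 0.0012, 0], "twist": 0, "jaw": 0.0}, {"dp": [-0.026, 0.0024, 0], "twist": 0, "jaw": 0.0}, {"dp": [-0.039, 0.0036, 0], "twist": 0, "jaw": 0.0}, {"dp": [-0.052, 0.0047, 0], "twist": 0, "jaw": 0.0}, {"dp": [-0.065, 0.0059, 0], "twist": 0, "jaw": 0.0}])

```text
t: 7.17
ee_pos: [0.4401, 0.1876, 0.0647]
tcp_rot: [0.0, 0.739, 0.674, 0.0]
ft_force: [1.4, 0.1, -4.4]
gripper_width: 0.0102
```

Emit:
send_rows(moves=[{"dp": [-0.012, 0.0011, 0], "twist": 0, "jaw": 0.0}, {"dp": [-0.022, 0.002, 0], "twist": 0, "jaw": 0.0}, {"dp": [-0.03, 0.0027, 0], "twist": 0, "jaw": 0.0}, {"dp": [-0.035, 0.0032, 0], "twist": 0, "jaw": 0.0}, {"dp": [-0.035, 0.0032, 0], "twist": 0, "jaw": 0.0}])

```text
t: 7.58
ee_pos: [0.4046, 0.1908, 0.0647]
tcp_rot: [-0.0, 0.739, 0.674, -0.0]
ft_force: [-1.7, -0.0, -3.8]
gripper_width: 0.0098
```

Emit:
send_rows(moves=[{"dp": [0, 0, 0], "twist": 0, "jaw": 0.024}, {"dp": [0, 0, 0], "twist": 0, "jaw": 0.024}, {"dp": [0, 0, 0.02], "twist": 0, "jaw": 0.024}, {"dp": [0, 0, 0.06], "twist": 0, "jaw": 0.024}, {"dp": [0, 0, 0.1], "twist": 0, "jaw": 0.04}])

```text
t: 8.0
ee_pos: [0.4048, 0.1902, 0.1647]
tcp_rot: [-0.001, 0.739, 0.674, -0.002]
ft_force: [1.8, 1.3, -0.3]
gripper_width: 0.0272
```

```bash
python3 -c "
from h import *
s=env.sense();print(s['joint_pos'],s['ee_pos'],s['ft_force'])"
```

```text
[ 3.24617418e-01 -2.47857221e-01  1.98191673e+00 -1.05056956e-06
  1.41081542e+00  4.16969809e-01] [0.40476097 0.19023188 0.16473551] [ 1.82231913  1.3420176  -0.29820872]
```

Emit:
send_rows(moves=[{"dp": [0, -0.03, 0.02], "twist": 0.12, "jaw": 0.054}, {"dp": [0, -0.06, 0.04], "twist": 0.24, "jaw": 0.054}, {"dp": [0, -0.09, 0.06], "twist": 0.36, "jaw": 0.054}, {"dp": [0, -0.12, 0.07], "twist": 0.48, "jaw": 0.054}, {"dp": [0, -0.15, 0.08], "twist": 0.6, "jaw": 0.054}])

```text
t: 8.42
ee_pos: [0.4068, 0.0431, 0.2457]
tcp_rot: [0.002, 0.515, 0.857, 0.001]
ft_force: [0.5, 0.7, -0.5]
gripper_width: 0.0533
```

Emit:
send_rows(moves=[{"dp": [0, -0.02, 0], "twist": 0.12, "jaw": 0.054}, {"dp": [0, -0.04, 0], "twist": 0.24, "jaw": 0.054}, {"dp": [0, -0.05, 0], "twist": 0.36, "jaw": 0.054}, {"dp": [0, -0.05, 0], "twist": 0.48, "jaw": 0.054}, {"dp": [0, -0.05, 0], "twist": 0.6, "jaw": 0.054}])

```text
t: 8.83
ee_pos: [0.4065, -0.0067, 0.2441]
tcp_rot: [0.001, 0.24, 0.971, 0.0]
ft_force: [-0.1, 0.3, -0.1]
gripper_width: 0.0541
```

Emit:
send_rows(moves=[{"dp": [0, 0, 0], "twist": 0.12, "jaw": 0.054}, {"dp": [0, 0, 0], "twist": 0.24, "jaw": 0.054}, {"dp": [0, 0, 0], "twist": 0.37, "jaw": 0.054}])

```text
t: 9.08
ee_pos: [0.4065, -0.006, 0.2441]
tcp_rot: [0.001, 0.059, 0.998, -0.0]
ft_force: [0.0, 0.0, 0.4]
gripper_width: 0.0539
```

```bash
python3 - <<'E'
from h import *
s=cam("scene"); crop=s["pixels"][120:255,330:500,::-1]; cv2.imwrite("pics/s3.png",cv2.resize(crop,None,fx=4.5,fy=4.4,interpolation=cv2.INTER_CUBIC))
c=cam("top"); crop=c["pixels"][150:270,190:320,::-1]; cv2.imwrite("pics/t3.png",cv2.resize(crop,None,fx=5,fy=5,interpolation=cv2.INTER_CUBIC))
import pickle
pickle.dump((s,c),open("v3.pkl","wb"))
print(env.sense()["ee_pos"],env.sense()["ft_force"])
E
```

```text
[ 0.40642579 -0.00586538  0.24402024] [-0.12137057  0.42917384  0.39264667]
```

View pics/s3.png

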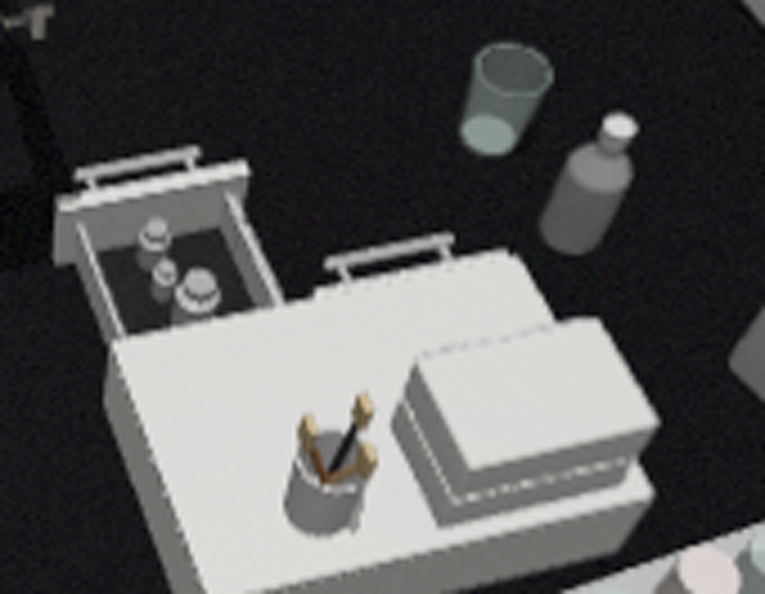

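View pics/t3.png

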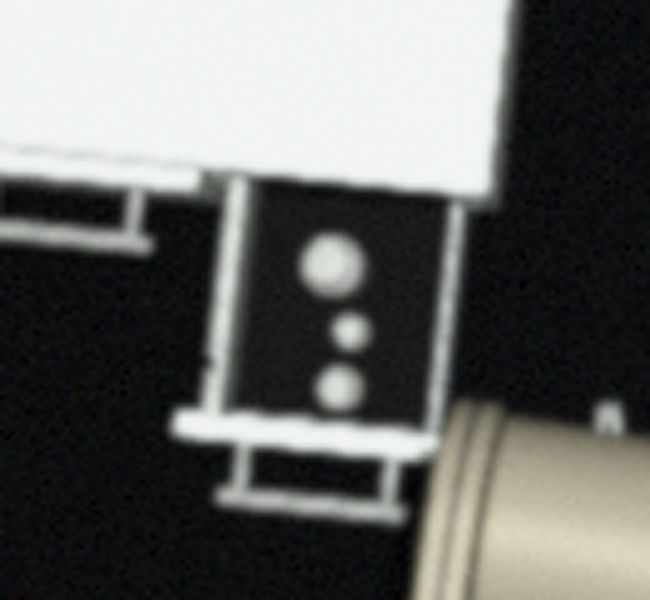

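The three weights stand in the open right drawer. The large one is rearmost, at (332,265) in the top crop and with its knob at (200,282) in the scene crop. The small is in the middle and the medium in front.

```bash
python3 - <<'E'
from h import *
import pickle
s,c=pickle.load(open("v3.pkl","rb"))
# top: centroid of blob by threshold in crop
g=cv2.cvtColor(c["pixels"],cv2.COLOR_RGB2GRAY)
m=np.zeros_like(g); m[194:234,243:270]=(g[194:234,243:270]>90)
n,l,st,ce=cv2.connectedComponentsWithStats(m)
for i in range(1,n):
    if st[i,4]>10:
        print(st[i],ce[i],"z43",plane(c,ce[i],0.063).round(4),"z62",plane(c,ce[i],0.082).round(4))
gs=cv2.cvtColor(s["pixels"],cv2.COLOR_RGB2GRAY)
print(plane(s,[(330+200/4.5,120+278/4.4)],0.082).round(4))
print(gs[176:194,368:382])
P=cloud(c); print("depth max z", np.nanmax(P[198:208,252:262,2]), P[203,257].round(4), P[202,256].round(4))
Ps=cloud(s); q=Ps[175:192,366:382].reshape(-1,3); q=q[q[:,2]>0.076]; print(q.mean(0).round(4),len(q),q.min(0),q.max(0))
# current drawer handle 
h=plane(c,[(190+217/5,150+494/5),(190+404/5,150+513/5)],0.071);print(h.round(4),h.mean(0))
E
```

```text
[250 197  13  12 130] [256.         202.53846154] z43 [[0.5545 0.1824 0.063 ]] z62 [[0.5531 0.1796 0.082 ]]
[256 213   8   7  46] [259.65217391 215.80434783] z43 [[0.5125 0.1698 0.063 ]] z62 [[0.5117 0.1671 0.082 ]]
[253 223  10   9  71] [257.45070423 227.15492958] z43 [[0.4765 0.1759 0.063 ]] z62 [[0.4762 0.1731 0.082 ]]
[[0.5556 0.1861 0.082 ]]
[[ 37  38  37  38  38  37  38  36  38  38  36  36  60  92]
 [ 37  36  38  39  37  37  39  39  35  37  40  38  36  69]
 [ 39  36  38  40  39  39  41  38  40  35  38  40  38  60]
 [ 86  43  38  39  37  36  34  40  40  40  41  39  41  39]
 [148  54  36  39  40  55  52  40  35  41  38  37  39  38]
 [156  71  40  53 126 130 134 129  84  43  38  41  37  39]
 [139  83  38 110 176 175 178 179 147  86  45  38  40  34]
 [161  78  62 156 174 177 175 176 175 131  49  40  40  37]
 [118  84 116 161 176 176 173 176 173 159  56  40  41  42]
 [ 82 149 159 123 166 171 175 173 168 154  84  43  36  39]
 [ 76 179 172  94 129 146 160 148 136  97 124  47  41  36]
 [ 62 159 174 147  98  83 111  90  92 139 142  49  39  40]
 [ 51 116 176 187 157 153 102 140 145 170 125  51  38  36]
 [ 64  84 155 179 200 199 158 181 171 154  63  39  38  37]
 [ 70  88  85 134 178 179 169 162 143  82  50  38  39  40]
 [ 77  87  90  88  88 101 101  83  82  79  42  53  91 134]
 [ 84  90  91  92  89  89  90 118 125 171 165 166 179 199]
 [ 85  90 102 128 150 171 171 183 189 218 218 218 217 217]]
depth max z 0.08701251727389225 [0.5516 0.1762 0.0832] [0.5548 0.1797 0.0816]
[0.559  0.1821 0.0805] 34 [0.54795964 0.1701926  0.07615655] [0.57214943 0.19561509 0.08582143]
[[0.4077 0.2483 0.071 ]
 [0.3975 0.1309 0.071 ]] [0.40259779 0.18960012 0.071     ]
```

Emit:
send_rows(moves=[{"dp": [0.022, 0.028, 0], "twist": 0.03, "jaw": 0.058}, {"dp": [0.044, 0.056, 0], "twist": 0.03, "jaw": 0.058}, {"dp": [0.066, 0.084, 0], "twist": 0.03, "jaw": 0.058}, {"dp": [0.088, 0.112, 0], "twist": 0.03, "jaw": 0.058}, {"dp": [0.11, 0.14, -0.01], "twist": 0.03, "jaw": 0.058}])

```text
t: 9.6
ee_pos: [0.5183, 0.1361, 0.2356]
tcp_rot: [0.002, 0.049, 0.999, 0.0]
ft_force: [1.0, -0.5, 1.4]
gripper_width: 0.0581
```

Emit:
send_rows(moves=[{"dp": [0.022, 0.028, -0.02], "twist": 0, "jaw": 0.058}, {"dp": [0.034, 0.044, -0.05], "twist": 0, "jaw": 0.058}, {"dp": [0.0385, 0.049, -0.08], "twist": 0, "jaw": 0.058}, {"dp": [0.0385, 0.049, -0.1], "twist": 0, "jaw": 0.058}, {"dp": [0.0385, 0.049, -0.11], "twist": 0, "jaw": 0.058}])

```text
t: 10.02
ee_pos: [0.5527, 0.1835, 0.1193]
tcp_rot: [-0.002, 0.048, 0.999, -0.001]
ft_force: [-0.1, 0.6, -0.2]
gripper_width: 0.058
```

```bash
python3 - <<'E'
from h import *
s=cam("scene"); crop=s["pixels"][100:235,310:460,::-1]; cv2.imwrite("pics/s4.png",cv2.resize(crop,None,fx=5,fy=4.4,interpolation=cv2.INTER_CUBIC))
print(env.sense()["ee_pos"],env.sense()["ft_force"])
E
```

```text
[0.55219705 0.18302827 0.11877086] [-1.18303675 -0.02117211 -1.3726296 ]
```

View pics/s4.png

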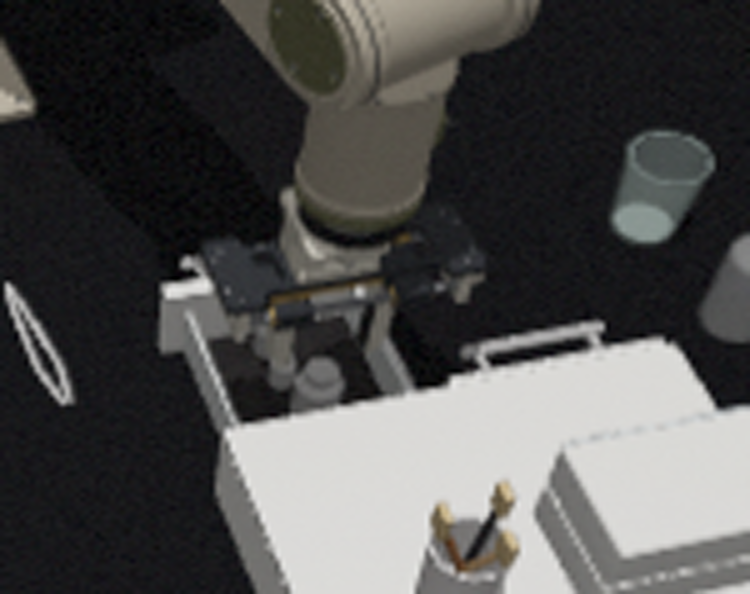

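Emit:
send_rows(moves=[{"dp": [0, 0, -0.01], "twist": 0, "jaw": 0.058}, {"dp": [0, 0, -0.025], "twist": 0, "jaw": 0.058}, {"dp": [0, 0, -0.035], "twist": 0, "jaw": 0.058}, {"dp": [0, 0, -0.04], "twist": 0, "jaw": 0.058}, {"dp": [0, 0, -0.04], "twist": 0, "jaw": 0.058}])

```text
t: 10.48
ee_pos: [0.554, 0.1831, 0.0829]
tcp_rot: [-0.0, 0.047, 0.999, -0.0]
ft_force: [0.6, 0.4, -0.2]
gripper_width: 0.058
```

```bash
python3 - <<'E'
from h import *
s=cam("scene"); crop=s["pixels"][140:230,330:430,::-1]; cv2.imwrite("pics/s5.png",cv2.resize(crop,None,fx=6.5,fy=6.5,interpolation=cv2.INTER_CUBIC))
print(env.sense()["ee_pos"],env.sense()["ft_force"])
E
```

```text
[0.55438106 0.18324904 0.08371689] [-0.15365187 -0.01745424 -0.21636089]
```

View pics/s5.png

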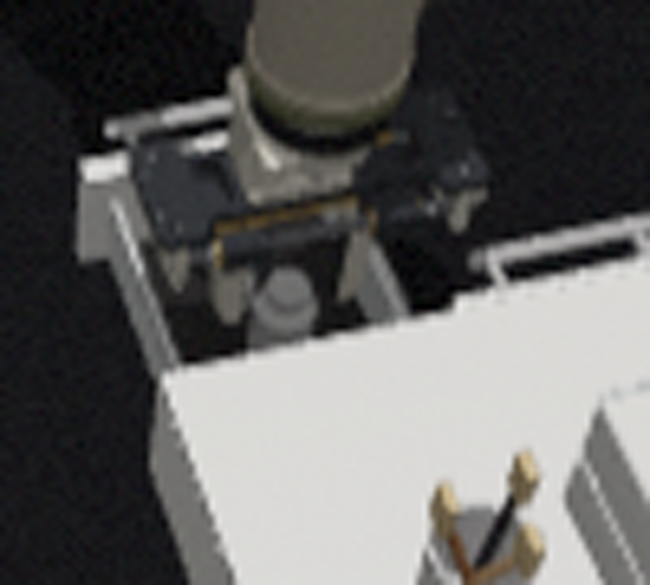

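The large weight's knob (285,290) sits between the two fingers (230,290) and (360,265), with room on both sides. I'll go down and grip the body.

Emit:
send_rows(moves=[{"dp": [0.0005, 0, -0.01], "twist": 0, "jaw": 0.058}, {"dp": [0.0005, 0, -0.022], "twist": 0, "jaw": 0.058}, {"dp": [0.0005, 0, -0.032], "twist": 0, "jaw": 0.058}, {"dp": [0.0005, 0, -0.036], "twist": 0, "jaw": 0.058}, {"dp": [0.0005, 0, -0.036], "twist": 0, "jaw": 0.058}])

```text
t: 10.95
ee_pos: [0.5532, 0.1831, 0.0451]
tcp_rot: [-0.002, 0.047, 0.999, -0.0]
ft_force: [0.4, -0.6, -0.4]
gripper_width: 0.0581
```

Emit:
send_rows(moves=[{"dp": [0, 0, 0], "twist": 0, "jaw": 0.03}, {"dp": [0, 0, 0], "twist": 0, "jaw": 0.03}, {"dp": [0, 0, 0], "twist": 0, "jaw": 0.03}, {"dp": [0, 0, 0], "twist": 0, "jaw": 0.03}, {"dp": [0, 0, 0], "twist": 0, "jaw": 0.03}])

```text
t: 11.37
ee_pos: [0.5553, 0.1836, 0.0481]
tcp_rot: [0.001, 0.047, 0.999, 0.0]
ft_force: [0.0, 0.9, 2.2]
gripper_width: 0.0374
```

Emit:
send_rows(moves=[{"dp": [0, 0, 0.008], "twist": 0, "jaw": 0.02}, {"dp": [0, 0, 0.022], "twist": 0, "jaw": 0.02}, {"dp": [0, 0, 0.042], "twist": 0, "jaw": 0.02}, {"dp": [0, 0, 0.065], "twist": 0, "jaw": 0.02}, {"dp": [0, 0, 0.09], "twist": 0, "jaw": 0.02}])

```text
t: 11.78
ee_pos: [0.5534, 0.1831, 0.1372]
tcp_rot: [-0.002, 0.047, 0.999, -0.0]
ft_force: [-0.3, -0.4, -4.3]
gripper_width: 0.0376
```

Emit:
send_rows(moves=[{"dp": [0, 0, 0.025], "twist": 0, "jaw": 0.02}, {"dp": [0, 0, 0.045], "twist": 0, "jaw": 0.02}, {"dp": [0, 0, 0.06], "twist": 0, "jaw": 0.02}, {"dp": [0, 0, 0.06], "twist": 0, "jaw": 0.02}])

```text
t: 12.12
ee_pos: [0.5565, 0.1838, 0.2018]
tcp_rot: [0.003, 0.047, 0.999, 0.001]
ft_force: [0.5, -0.5, -3.6]
gripper_width: 0.0372
```

```bash
python3 - <<'E'
from h import *
s=cam("scene"); crop=s["pixels"][100:240,300:450,::-1]; cv2.imwrite("pics/s6.png",cv2.resize(crop,None,fx=4.2,fy=4.2,interpolation=cv2.INTER_CUBIC))
print(env.sense()["ee_pos"],env.sense()["ft_force"],env.sense()["joint_pos"])
E
```

```text
[0.55572144 0.18361005 0.19940677] [-0.47485632  0.28867191 -4.36515034] [ 2.31556936e-01  1.06535219e-01  1.58027799e+00 -6.91257721e-05
  1.45136813e+00 -1.24595595e+00]
```

View pics/s6.png

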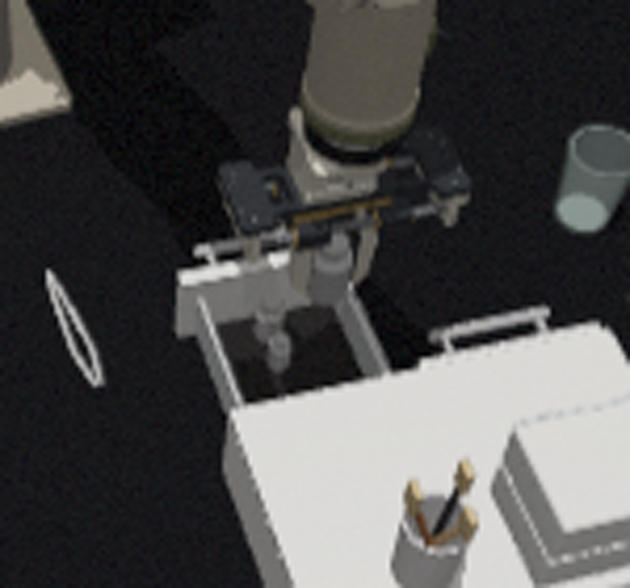

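Emit:
send_rows(moves=[{"dp": [-0.003, -0.014, 0], "twist": 0, "jaw": 0.02}, {"dp": [-0.009, -0.044, 0], "twist": 0, "jaw": 0.02}, {"dp": [-0.017, -0.079, 0], "twist": 0, "jaw": 0.02}, {"dp": [-0.025, -0.115, 0], "twist": 0, "jaw": 0.02}, {"dp": [-0.033, -0.15, 0], "twist": 0, "jaw": 0.02}])

```text
t: 12.58
ee_pos: [0.5195, 0.0316, 0.1948]
tcp_rot: [-0.002, 0.046, 0.999, -0.0]
ft_force: [1.1, -0.4, -4.2]
gripper_width: 0.0372
```

Emit:
send_rows(moves=[{"dp": [-0.007, -0.036, 0], "twist": 0, "jaw": 0.02}, {"dp": [-0.014, -0.072, 0], "twist": 0, "jaw": 0.02}, {"dp": [-0.021, -0.108, 0], "twist": 0, "jaw": 0.02}, {"dp": [-0.029, -0.144, 0], "twist": 0, "jaw": 0.02}, {"dp": [-0.036, -0.18, 0], "twist": 0, "jaw": 0.02}])

```text
t: 13.0
ee_pos: [0.4833, -0.1481, 0.1951]
tcp_rot: [-0.002, 0.047, 0.999, 0.0]
ft_force: [1.3, 0.7, -3.7]
gripper_width: 0.0374
```

Emit:
send_rows(moves=[{"dp": [-0.007, -0.034, 0], "twist": 0, "jaw": 0.02}, {"dp": [-0.013, -0.062, -0.005], "twist": 0, "jaw": 0.02}, {"dp": [-0.018, -0.082, -0.015], "twist": 0, "jaw": 0.02}, {"dp": [-0.0205, -0.094, -0.03], "twist": 0, "jaw": 0.02}, {"dp": [-0.0205, -0.094, -0.045], "twist": 0, "jaw": 0.02}])

```text
t: 13.42
ee_pos: [0.463, -0.2432, 0.1501]
tcp_rot: [-0.001, 0.048, 0.999, -0.0]
ft_force: [0.3, -0.1, -4.1]
gripper_width: 0.0372
```

```bash
python3 - <<'E'
from h import *
s=cam("scene"); crop=s["pixels"][110:250,190:340,::-1]; cv2.imwrite("pics/s7.png",cv2.resize(crop,None,fx=4.2,fy=4.2,interpolation=cv2.INTER_CUBIC))
print(env.sense()["ee_pos"],env.sense()["ft_force"],env.sense()["joint_pos"])
E
```

```text
[ 0.46147832 -0.2407475   0.1461501 ] [-2.49620225  1.10486936 -8.27006216] [-5.79009271e-01 -1.60404664e-02  1.80621573e+00 -5.34285278e-04
  1.35922730e+00 -2.05373290e+00]
```

View pics/s7.png

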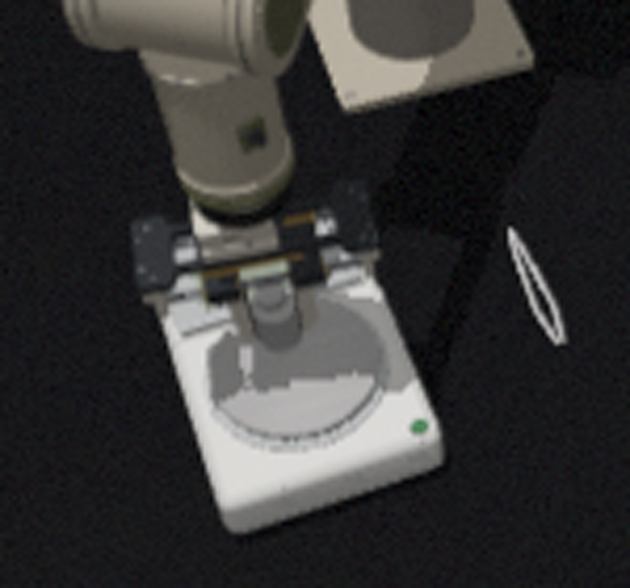

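```bash
python3 - <<'E'
from h import *
s=cam("scene")
g=lambda L:[(190+x/4.2,110+y/4.2) for x,y in L]
print("pan L,R,bottom",plane(s,g([(207,372),(388,352),(300,440)]),0.085).round(4))
st=env.sense();print(st["ee_pos"],st["ft_force"])
for p in [(0.466,-0.2417,0.085),st["ee_pos"]-[0,0,0.028]]:
    u=proj(s,p)[0]; print("crop px",(u-[190,110])*4.2)
E
```

```text
pan L,R,bottom [[ 0.455  -0.3118  0.085 ]
 [ 0.4878 -0.1568  0.085 ]
 [ 0.5507 -0.2522  0.085 ]]
[ 0.46155889 -0.23974781  0.14728868] [-1.44703479  0.4639211  -6.12151058]
crop px [288.17106959 359.54835829]
crop px [283.20660949 332.18504539]
```

Emit:
send_rows(moves=[{"dp": [0.003, 0.002, -0.01], "twist": 0, "jaw": 0.02}, {"dp": [0.003, 0.002, -0.018], "twist": 0, "jaw": 0.02}, {"dp": [0.003, 0.002, -0.024], "twist": 0, "jaw": 0.02}, {"dp": [0.003, 0.002, -0.027], "twist": 0, "jaw": 0.02}, {"dp": [0.003, 0.002, -0.029], "twist": 0, "jaw": 0.02}])

```text
t: 13.93
ee_pos: [0.4682, -0.2381, 0.1229]
tcp_rot: [-0.0, 0.046, 0.999, 0.0]
ft_force: [0.6, 0.3, -4.3]
gripper_width: 0.0371
```

Emit:
send_rows(moves=[{"dp": [0, 0, 0], "twist": 0, "jaw": 0.02}, {"dp": [0, 0, 0], "twist": 0, "jaw": 0.02}, {"dp": [0, 0, 0], "twist": 0, "jaw": 0.02}])

```text
t: 14.18
ee_pos: [0.4687, -0.2387, 0.124]
tcp_rot: [0.0, 0.047, 0.999, -0.0]
ft_force: [-0.0, 0.0, -3.6]
gripper_width: 0.0373
```

Emit:
send_rows(moves=[{"dp": [0, 0, -0.003], "twist": 0, "jaw": 0.02}, {"dp": [0, 0, -0.006], "twist": 0, "jaw": 0.02}, {"dp": [0, 0, -0.008], "twist": 0, "jaw": 0.02}, {"dp": [0, 0, -0.009], "twist": 0, "jaw": 0.02}, {"dp": [0, 0, -0.009], "twist": 0, "jaw": 0.02}])

```text
t: 14.6
ee_pos: [0.468, -0.2384, 0.1139]
tcp_rot: [-0.0, 0.047, 0.999, 0.0]
ft_force: [0.1, 0.4, -4.1]
gripper_width: 0.0372
```

Emit:
send_rows(moves=[{"dp": [0, 0, -0.001], "twist": 0, "jaw": 0.02}, {"dp": [0, 0, -0.001], "twist": 0, "jaw": 0.02}, {"dp": [0, 0, -0.002], "twist": 0, "jaw": 0.02}, {"dp": [0, 0, -0.002], "twist": 0, "jaw": 0.02}])

```text
t: 14.93
ee_pos: [0.4684, -0.2386, 0.1131]
tcp_rot: [0.0, 0.047, 0.999, -0.0]
ft_force: [-3.6, 1.9, 2.1]
gripper_width: 0.0378
```

Emit:
send_rows(moves=[{"dp": [0, 0, -0.0005], "twist": 0, "jaw": 0.02}, {"dp": [0, 0, -0.0005], "twist": 0, "jaw": 0.02}, {"dp": [0, 0, -0.0005], "twist": 0, "jaw": 0.02}])

```text
t: 15.18
ee_pos: [0.4684, -0.2387, 0.1131]
tcp_rot: [0.0, 0.047, 0.999, -0.0]
ft_force: [-4.8, 3.5, 6.5]
gripper_width: 0.0373
```

Emit:
send_rows(moves=[{"dp": [0, 0, 0], "twist": 0, "jaw": 0.058}, {"dp": [0, 0, 0], "twist": 0, "jaw": 0.058}, {"dp": [0, 0, 0], "twist": 0, "jaw": 0.058}, {"dp": [0, 0, 0], "twist": 0, "jaw": 0.058}, {"dp": [0, 0, 0], "twist": 0, "jaw": 0.058}])

```text
t: 15.6
ee_pos: [0.4684, -0.2387, 0.112]
tcp_rot: [0.0, 0.047, 0.999, -0.0]
ft_force: [0.0, -0.0, -0.9]
gripper_width: 0.0576
```

Released. Next I'll rise straight up and swing clear for the check.

Emit:
send_rows(moves=[{"dp": [0, 0, 0.01], "twist": 0, "jaw": 0.058}, {"dp": [0, 0, 0.03], "twist": 0, "jaw": 0.058}, {"dp": [0, 0, 0.06], "twist": 0, "jaw": 0.058}, {"dp": [0, 0, 0.095], "twist": 0, "jaw": 0.058}, {"dp": [0, 0, 0.13], "twist": 0, "jaw": 0.058}])

```text
t: 16.02
ee_pos: [0.4678, -0.2382, 0.2436]
tcp_rot: [-0.0, 0.047, 0.999, 0.0]
ft_force: [0.3, -0.8, 0.4]
gripper_width: 0.0578
```

Emit:
send_rows(moves=[{"dp": [-0.02, -0.035, 0.005], "twist": 0, "jaw": 0.058}, {"dp": [-0.04, -0.07, 0.01], "twist": 0, "jaw": 0.058}, {"dp": [-0.06, -0.105, 0.01], "twist": 0, "jaw": 0.058}, {"dp": [-0.08, -0.14, 0.01], "twist": 0, "jaw": 0.058}, {"dp": [-0.1, -0.175, 0.01], "twist": 0, "jaw": 0.058}])

```text
t: 16.43
ee_pos: [0.3673, -0.4151, 0.2533]
tcp_rot: [0.001, 0.046, 0.999, -0.001]
ft_force: [1.0, 0.3, -0.0]
gripper_width: 0.0585
```

Emit:
send_rows(moves=[{"dp": [-0.015, -0.03, 0], "twist": 0, "jaw": 0.058}, {"dp": [-0.03, -0.06, 0], "twist": 0, "jaw": 0.058}, {"dp": [-0.03, -0.06, 0], "twist": 0, "jaw": 0.058}, {"dp": [-0.03, -0.06, 0], "twist": 0, "jaw": 0.058}])

```text
t: 16.77
ee_pos: [0.3371, -0.475, 0.2523]
tcp_rot: [-0.0, 0.048, 0.999, 0.0]
ft_force: [-0.1, 0.5, -0.9]
gripper_width: 0.058
```

```bash
python3 - <<'E'
from h import *
s=cam("scene"); crop=s["pixels"][130:270,200:460,::-1]; cv2.imwrite("pics/s8.png",cv2.resize(crop,None,fx=3,fy=3,interpolation=cv2.INTER_CUBIC))
c=cam("top"); save(c,"t8.png"); crop=c["pixels"][170:300,150:430,::-1]; cv2.imwrite("pics/t8.png",cv2.resize(crop,None,fx=2.8,fy=2.8,interpolation=cv2.INTER_CUBIC))
g=cv2.cvtColor(c["pixels"],cv2.COLOR_RGB2GRAY); P=cloud(c); q=P[215:255,370:412].reshape(-1,3); q=q[(q[:,2]>0.115)&(q[:,2]<.17)]; print("weight",len(q),q.mean(0).round(4),q[:,2].max())
P=cloud(s); q=P[170:225,230:290].reshape(-1,3); q=q[(q[:,2]>0.138)&(q[:,2]<.16)]; print("scene",len(q),q.mean(0).round(4))
st=env.sense();print(st["t"],st["ee_pos"],st["ft_force"])
E
```

```text
weight 125 [ 0.4663 -0.238   0.1375] 0.15366556215406235
scene 44 [ 0.4732 -0.2397  0.1443]
16.8667 [ 0.33846229 -0.47326076  0.25225894] [-0.01759178 -0.18796886  0.02740953]
```

View pics/s8.png

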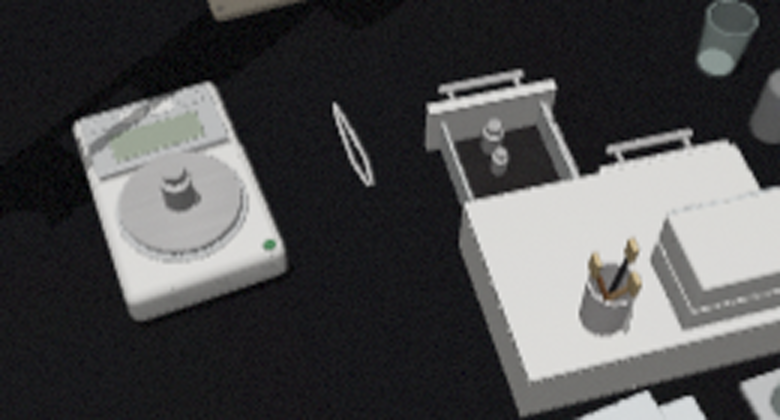

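View pics/t8.png

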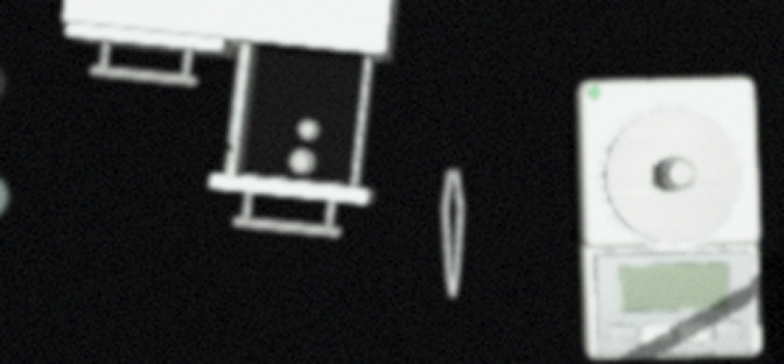

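The weight stands upright at (672,174) in the top crop, and the pan's centre is at about (674,174). The other two weights stand in the open right drawer at (308,128) and (302,160), and the left drawer is flush. Handing in.

```bash
python3 -c "
from plant import env
print(env.finish_job())"
```

```text
the job is handed in; nothing more can be done
None
```

I shut the left drawer, pulled the right drawer about 150 mm open, and set the largest weight upright in the middle of the balance pan. I handed the job in at about 17 s of the 67 s allowed; no verdict is given.

**Left drawer:** it was pushed by its handle until it met its stop at about 16 N, and both views show it flush with the unit.

**Weight:** it was lowered about 1 mm at a time, with contact showing as the wrist force went from -4 N to +6.5 N. The jaws opened only after that.

**Last checks:**
- In the top view the weight's centre is within a few millimetres of the pan's centre. Its top is at about 0.15 m, as expected for a weight standing upright on the pan.
- The medium and small weights stand upright in the open right drawer.
- The forceps, beaker and wash bottle looked unmoved in the pictures. I did not compare the jar and timer with the start, but the arm never came down near them.
- The arm is clear, with a wrist force near zero.

**Disagreement:** the two cameras differed by 4 to 7 mm on the pan's centre and on the weight's final position. That is well within the 25 mm allowed, and I aimed between the two pan readings. No check failed.

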